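# Roll the tube up the ramp into the warmer's cradle

### The arm

A 7-joint arm with a two-finger parallel gripper is mounted at the origin on the work surface. World frame = base frame: x ahead of the robot, y to its left, z up, the work surface at z = 0. Lengths are in m, angles in rad, forces in N, time in s.
With the tool pointing down it reaches from about 0.4 to 0.85 m from the base axis. Payload 4.5 kg.
Tool frame: the origin (TCP) lies on the centre line of the jaws, within the pads' length; the fingertips stand r.tip_extent ahead of it and the grasp point (between the pads) is the TCP (r.tip_extent is the distance from the TCP to the fingertips, in m); z points along the fingers, y is the line along which they close (so a half turn about z gives the same grasp; the last joint's range is limited). The gripper opens to 88 mm and grips with 3 to 60 N. Pads are 18 mm wide; open, the fingers measure 123 mm over their backs; the gripper's body (75 mm by 187 mm) begins 45 mm behind the grasp point.
Start: joints at [1.187, 0.689, -0.195, 1.565, 0.157, 0.902, -0.215], TCP at [0.254, -0.571, 0.258] pointing down, gripper open.
Joint ranges: [-3.01, 3.01], [-0.46, 2.08], [-1.47, 1.51], [0.13, 2.56], [-1, 4.14], [0.04, 2.09], [-2.66, 2.66]. Speed limits (rad/s): [2.57, 2.57, 3.14, 3.14, 3.14, 3.14, 3.14].

### API

Orientations are given as a unit quaternion [x, y, z, w].
In Python, from plant import sensors, vision, finish_job, r gives the robot as it stands. The module is installed in compiled form; this text tells all that it offers.
- The arm moves only by the tool step_arm, never from a script. Its argument "steps" is a list of rows, each a list of 2 entries, a list of its own where there are three numbers: the shift along the tool's x, y, z in cm, then the turn, a rotation vector about the tool's x, y, z in degrees. A call has 1 to 12 rows; each row shifts and turns the commanded pose from where the row before left it, along the tool's axes as they then stand; what a row does not reach is not made up. A row lasts 1/8 s, in which the tool goes at most 62.5 mm and 10.7 degrees, less where a joint would pass 70% of its speed; a pose out of reach is approached as far as the arm can. A call with a gripper value outside its range is refused whole. "claw" is the opening, from -1 (shut) to 1 (fully open), set as the call begins (left out, the last holds). The fingers move at their own pace and stop on an object; "grip_force" is the grip in N (left out, the last holds). Time passes only in rows, so rows that do not move let the fingers close. It gives the time, the measured TCP pose, the force, the opening and the grip force at its end, in the units of the state.
- sensors.get_state(): the state, without advancing time (a new reading comes with each control period).
- vision.snapshot(name): name is "scene" or "top" or "wrist"; returns a dict with "img" (420x560x3 uint8, red, green, blue), "fx", "fy", "cx", "cy" (pixels), "position" and "rotation" of the camera in the world. Camera axes: x right, y down, z forward; pixel columns grow to the right and rows downward; lengths in m; the calibration is good to about 2 mm. A picture is of the moment at which its call begins. There is no depth.
- finish_job(): hands the job in; it is judged then, once.
The state is a dict: "clock": time; "q": joint angles; "qd": joint speeds; "joint_torque": joint torques, N m; "tool_pos": TCP position; "eef_rot": TCP orientation; "contact_force": force on the tool from outside, world axes, zero at the start; "moment": the same for the moment, N m; "opening": opening from 0.0 (shut) to 1.0 (fully open); "finger_force": force on a finger pad.
Only numpy, scipy, OpenCV 4.12 (cv2) and the standard library are available. Lean on these libraries where they do the work, as an engineer would, in place of code of your own. Each camera call takes 0.05 s, during which the arm holds its last target. There are 200 camera calls.

### The job

Push the capped roller tube slowly from behind with your fingertips, up the warmer's loading ramp and over the edge at the top, so that it comes to rest lying in the cradle against the stop. Keep the fingers behind it all the way up so that it never runs loose or rolls back down the ramp, do not pick it up, and leave the bottle, the tip box and the jar standing where they are. Finish with the hand clear.

Things in the scene. Friction and masses are not known exactly. Their poses are not given: they have to be found in the camera images.
- tube: White plastic roller tube with a blue cap at each end, a plain cylinder 44 mm in diameter and 140 mm long over the caps, about 0.25 kg, rolls freely. Origin on its axis at mid-length; its own y runs along the axis (x and z turn with it as it rolls). It starts lying across the level dark steel apron at the low end of the ramp.
- ramp_stand: Fixed tube warmer with loading ramp: dark steel deck 180 mm wide, bright steel curbs along both sides (inner faces at y = -84 and 84 mm, 14 mm above the deck), white housing at the top end. Origin on the bench under the ramp; x points level, up the ramp to the stop, y across, z up. On the ramp the tube rolls back down if left; past the top edge it drops into the cradle by itself and stays.
- apron_end (a point): Centre line of the level apron's free low end (stand x = -179 mm, height 12 mm). The apron, its top 12 mm above the bench, runs from here to ramp_foot. A rib 6 mm thick, 4 mm higher than the apron, closes it here.
- ramp_foot (a point): Point on the deck's centre line where the apron ends and the ramp begins (stand x = -60 mm, height 12 mm). The ramp rises at 8 degrees from here to ramp_crest.
- ramp_crest (a point): Point on the deck's centre line at the ramp's top edge (stand x = 80 mm, height 31.7 mm). Here a 5 mm step leads down into the cradle, whose level floor is 26.7 mm high, from x = 80 to 118 mm.
- cradle (a point): Where the middle of the tube's axis lies when it rests in the cradle touching the stop (stand x = 96 mm, y = 0, height 48.7 mm). The stop is the upright face at x = 118 mm of the white housing, 85 mm deep, 190 mm wide, 72 mm high (a knob on it reaches 87 mm).
- reagent_bottle: Glass bottle with blue cap, 64 mm wide, 120 mm high, standing beside the ramp on its -y side. Origin at the centre of its underside. Bystander.
- tip_box: White pipette tip box with blue insert, 120 x 80 mm, 61 mm high, beside the ramp on its +y side. Origin at the centre of its underside. Bystander.
- small_jar: Amber glass jar, 42 mm wide, 70 mm high, beside the apron on its -y side. Origin at the centre of its underside. Bystander.

How it is judged:
On the way:
1. the fingers push the tube past the middle of the ramp (x of tube in the frame of ramp_stand between 0 and 0.07 m and contact force between the fingers and tube above 0.02 N).
At the end, for the whole second after the job is handed in: The tube lies at rest in the cradle against the stop: its middle within 4 to 5 mm of its place along the ramp direction, 16 mm sideways, 3 to 4 mm in height, its axis within 0.06 rad of square; the bottle, tip box and jar stand within 15 mm of where they were (x of tube in the frame of ramp_stand between 0.091 and 0.1 m and z of tube in the frame of ramp_stand between 0.04468 and 0.05168 m and y of tube in the frame of ramp_stand between -0.016 and 0.016 m and angle between the y axis of tube and the y axis of ramp_stand, either way round below 0.06 rad and linear speed of tube below 0.02 m/s and distance of each of reagent_bottle, tip_box, small_jar from where it was at the start of the episode below 0.015 m and angle between each of reagent_bottle, tip_box, small_jar's own z axis and vertical below 0.2 rad); the robot touches nothing.
It fails at once if the tube runs loose on the ramp (over 0.18 m/s with no finger on it): rolled back or flicked (x of tube in the frame of ramp_stand between -0.05 and 0.07 m and contact force between the fingers and tube below 0.01 N and linear speed of tube above 0.18 m/s).
It fails at once if the tube is lifted off the deck (z of tube in the frame of ramp_stand above 0.066 m or (x of tube in the frame of ramp_stand below -0.06 m and z of tube in the frame of ramp_stand above 0.046 m) or (x of tube in the frame of ramp_stand below 0.01 m and z of tube in the frame of ramp_stand above 0.056 m)).
It fails at once if the bottle, tip box or jar is moved by more than 15 mm or tipped (distance of any of reagent_bottle, tip_box, small_jar from where it was at the start of the episode above 0.015 m or angle between any of reagent_bottle, tip_box, small_jar's own z axis and vertical above 0.2 rad).
It also fails if it takes over 37 s, if anything falls off the work surface, if the arm or the gripper's body presses on something with over 40 N, if the wrist force passes 120 N, or if a joint passes its speed limit or range.

## Working session

There is one attempt and no reset: what is moved stays moved. The work goes in short steps, Python scripts to look and compute and a tool call to move; the robot and the scene stay as the last step left them, time stands still between calls to the robot, and variables do not carry over. Pictures are saved under pics/ and viewed, at most 10 in all, crops included, and the job is handed in when it is done.

Besides the shell and the picture viewer there is one more tool, called after "Request:" as a command line: name --argument value ..., lists and objects as JSON in quotes. step_arm: Moves the arm, as the interface text tells. Its arguments: {"type":"object","properties":{"steps":{"type":"array"},"claw":{"type":"number"},"grip_force":{"type":"number"}},"required":["steps"]}

```bash
mkdir -p pics
python3 - <<'E'
from plant import sensors, vision, r
import cv2, numpy as np, pickle
d={}
for n in ("scene","top"):
    s=vision.snapshot(n); d[n]=s
    cv2.imwrite(f"pics/{n}0.png",cv2.cvtColor(s["img"],cv2.COLOR_RGB2BGR))
    print(n,s["fx"],s["cx"],s["cy"],s["position"],np.round(s["rotation"],3).tolist())
pickle.dump(d,open("d.pkl","wb"))
st=sensors.get_state(); print(st["clock"],st["tool_pos"],st["eef_rot"],r.tip_extent)
E
```

```text
scene 387.08884938688607 278.7034367585442 212.4021708454224 [0.83426345 0.3103967  0.55359486] [0.317, 0.877, -0.339, -0.125]
top 417.0937327665095 280.03550060636536 210.24011581977706 [ 0.46861623 -0.03083868  0.7127033 ] [0.714, -0.697, 0.059, -0.039]
0.1 [ 0.25333455 -0.57078284  0.25699845] [ 9.78248738e-01  2.07433742e-01 -2.33824993e-04 -7.71229236e-04] 0.019
```

View pics/top0.png

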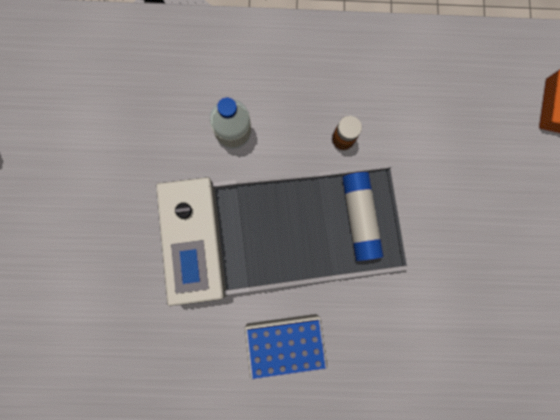

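View pics/scene0.png

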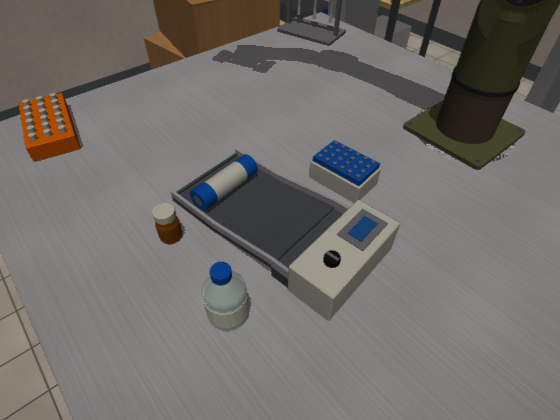

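The top view shows the housing at left (158–222, 180–304), the apron at right with its rib from (390,170) to (405,270), and the tube centred near (362,217). The jar is at (347,130), the bottle at (230,120) and the tip box at (286,348). I'll enlarge it for corner positions.

Run:
```python
import cv2
i=cv2.imread("pics/top0.png")[160:312,150:416]
cv2.imwrite("pics/crop.png",cv2.convertScaleAbs(cv2.resize(i,None,fx=3,fy=3,interpolation=cv2.INTER_CUBIC),alpha=1.4))
```

```text
(no output)
```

View pics/crop.png

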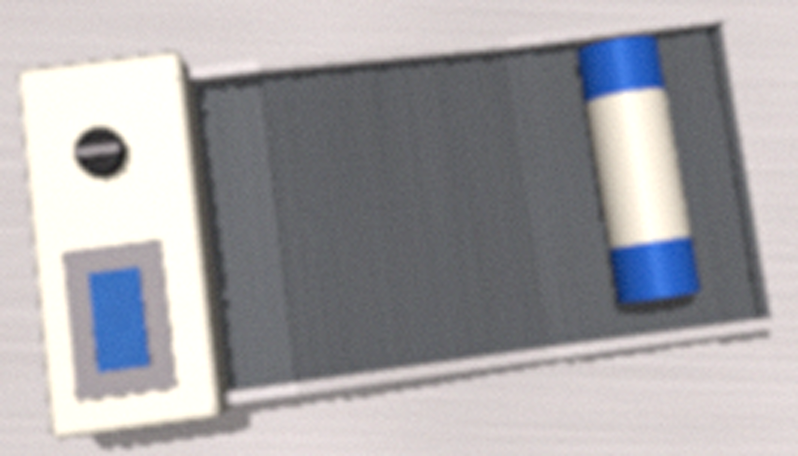

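```bash
cat > h.py <<'E'
import numpy as np, pickle
from scipy.spatial.transform import Rotation as R
def ray(s,uv,z):
    d=R.from_quat(s["rotation"]).apply([(uv[0]-s["cx"])/s["fx"],(uv[1]-s["cy"])/s["fy"],1])
    p=np.array(s["position"]); return (p+d*(z-p[2])/d[2])[:2]
def fit(A,B): # B = R A + t
    a=A-A.mean(0);b=B-B.mean(0)
    th=np.arctan2((a[:,0]*b[:,1]-a[:,1]*b[:,0]).sum(),(a*b).sum())
    M=np.array([[np.cos(th),-np.sin(th)],[np.sin(th),np.cos(th)]])
    return th,B.mean(0)-M@A.mean(0),M
E
python3 - <<'E'
from h import *
s=pickle.load(open("d.pkl","rb"))["top"]
c=lambda u,v:(150+(u-1)/3,160+(v-1)/3)
L=[((22,70),(.203,-.095,.072)),((180,55),(.118,-.095,.072)),((218,412),(.118,.095,.072)),((55,433),(.203,.095,.072)),
((721,24),(-.182,-.09,.026)),((769,332),(-.182,.09,.022)),((262,80),(.08,-.08,.0317)),((297,380),(.08,.084,.0317)),((550,335),(-.06,.084,.012))]
B=np.array([ray(s,c(*a),b[2]) for a,b in L]);A=np.array([b[:2] for a,b in L])
th,t,M=fit(A,B);print("stand",np.degrees(th),t);print(np.round((B-A@M.T-t)*1000,1).tolist())
np.savez("stand.npz",th=th,t=t,M=M)
for n,p,z in [("t1",(619,38),.036),("t2",(656,300),.036),("tl",(603,170),.034),("tr",(681,170),.034)]:
    w=ray(s,c(*p),z);print(n,w,(w-t)@M)
for n,p,z in [("jar",(349,127),.07),("bottle",(228,107),.12),("box",(286,345),.061)]:
    w=ray(s,p,z);print(n,w,(w-t)@M)
E
```

```text
stand 98.30643591250112 [ 0.53350701 -0.06843162]
[[-2.3, -2.2], [-4.3, 0.9], [2.0, 1.1], [2.4, -2.6], [-6.0, 0.9], [-0.2, 1.5], [0.9, 0.9], [0.5, -0.1], [7.1, -0.4]]
t1 [ 0.63061102 -0.17430353] [-0.11878963 -0.08079031]
t2 [ 0.48624293 -0.19404532] [-0.11746785  0.06491533]
tl [ 0.55660741 -0.16568974] [-0.0995751  -0.00880744]
tr [ 0.55774575 -0.20886309] [-0.14245999 -0.00369671]
jar [ 0.69677413 -0.15596317] [-0.11020008 -0.14890893]
bottle [0.70384116 0.03386387] [ 0.07661464 -0.18332563]
box [ 0.35456123 -0.0619408 ] [0.03227455 0.17613085]
```

Stand yaw is 98.3° and the tube sits at stand x≈-0.12, y≈-0.008, nearly square. I'll turn the tool so its x points up the ramp and its fingers straddle the deck, then move behind the tube.

Request:
step_arm --steps '[[[0,0,0],[0,0,-10.6]],[[0,0,0],[0,0,-10.6]],[[0,0,0],[0,0,-10.6]],[[0,0,0],[0,0,-10.6]],[[0,0,0],[0,0,-10.6]],[[0,0,0],[0,0,-10.6]],[[0,0,0],[0,0,-10.6]]]' --claw 1

```text
clock: 0.98
tool_pos: [0.2533, -0.571, 0.2572]
eef_rot: [0.653, 0.757, 0.0, -0.001]
contact_force: [0.5, 0.6, 0.4]
opening: 0.999
finger_force: 0.0
```

Request:
step_arm --steps '[[[3.2,4,0],[0,0,0]],[[3.2,4,0],[0,0,0]],[[3.2,4,0],[0,0,0]],[[3.2,4,0],[0,0,0]],[[3.2,4,0],[0,0,0]],[[3.2,4,0],[0,0,0]],[[3.2,4,0],[0,0,0]],[[3.2,4,0],[0,0,0]],[[3.4,3.7,0],[0,0,0]],[[0,0,4],[0,0,0]],[[0,0,4],[0,0,0]],[[0,0,0],[0,0,0]]]'

```text
clock: 2.48
tool_pos: [0.5635, -0.2332, 0.1748]
eef_rot: [0.655, 0.756, -0.002, -0.003]
contact_force: [-0.0, -0.4, -0.1]
opening: 0.998
finger_force: 0.0
```

```bash
cat >> h.py <<'E'
def where():
    from plant import sensors
    f=np.load("stand.npz");st=sensors.get_state();p=np.array(st["tool_pos"])
    m=R.from_quat(st["eef_rot"]).as_matrix()
    print("t",st["clock"],"stand xy",np.round((p[:2]-f["t"])@f["M"],4),"z",round(p[2],4),"yaw off",np.degrees(np.arctan2(m[1,0],m[0,0])-f["th"]),"down",m[:,2].round(3),"F",np.round(st["contact_force"],2),st["opening"])
E
python3 - <<'E'
from h import *; where()
from plant import vision; import cv2
for n in ("wrist","scene"):
    s=vision.snapshot(n);cv2.imwrite(f"pics/{n}1.png",s["img"][...,::-1])
E
```

```text
t 2.475 stand xy [-0.1674 -0.0059] z 0.1748 yaw off -0.1410175774560806 down [-0.007  0.002 -1.   ] F [-0.04 -0.4  -0.08] 0.9981423167323624
```

View pics/wrist1.png

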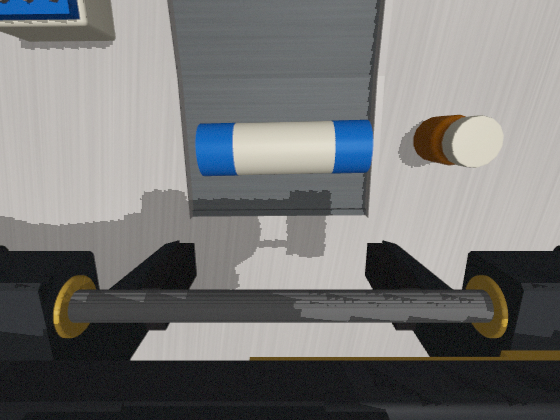

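The wrist view shows the tube at columns 197–372, rows 120–177, and the fingers centred at column ~281 behind it. Everything lines up, so I'm descending behind the tube.

Request:
step_arm --steps '[[[0,0,2.5],[0,0,0]],[[0,0,2.5],[0,0,0]],[[0,0,2.5],[0,0,0]],[[0,0,2.0],[0,0,0]],[[0,0,1.5],[0,0,0]],[[0,0,1.4],[0,0,0]],[[0,0,1.0],[0,0,0]],[[0,0,0],[0,0,0]]]'

```text
clock: 3.58
tool_pos: [0.5656, -0.2335, 0.0431]
eef_rot: [0.655, 0.756, -0.0, -0.0]
contact_force: [0.2, 0.5, 0.6]
opening: 0.999
finger_force: 0.0
```

Run:
```python
from h import *; where()
from plant import vision; import cv2
for n in ("scene",):
    s=vision.snapshot(n);cv2.imwrite(f"pics/{n}2.png",cv2.resize(s["img"][110:290,130:410,::-1],None,fx=2.8,fy=2.8))
```

```text
t 3.575 stand xy [-0.168  -0.0079] z 0.0431 yaw off -0.15971425581229712 down [-0.001  0.    -1.   ] F [0.21 0.52 0.57] 0.9994817025209689
```

View pics/scene2.png

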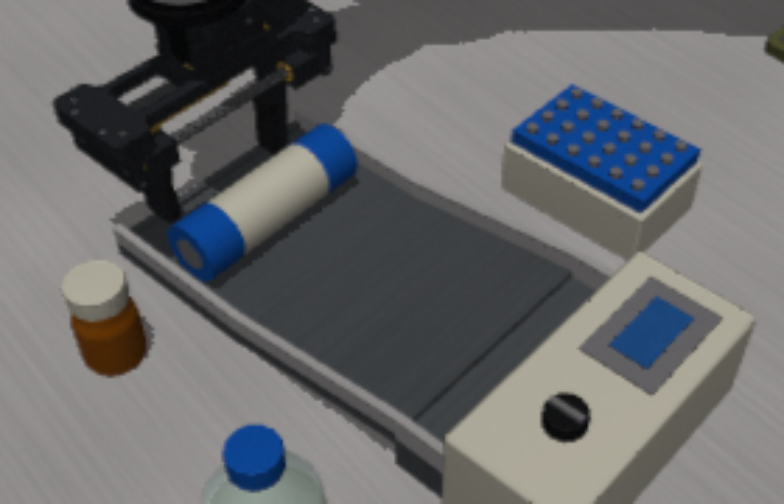

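The scene view shows the fingers on the apron behind the tube with a small gap, and the neighbouring objects clear. I'm starting the slow push on the apron.

Request:
step_arm --steps '[[[0.3,0,0.1],[0,0,0]],[[0.3,0,0.1],[0,0,0]],[[0.3,0,0],[0,0,0]],[[0.3,0,0],[0,0,0]],[[0.2,0,0],[0,0,0]],[[0.2,0,0],[0,0,0]],[[0.2,0,0],[0,0,0]],[[0.2,0,0],[0,0,0]],[[0.2,0,0],[0,0,0]],[[0.2,0,0],[0,0,0]],[[0.2,0,0],[0,0,0]],[[0.2,0,0],[0,0,0]]]'

```text
clock: 5.12
tool_pos: [0.562, -0.2058, 0.0417]
eef_rot: [0.655, 0.756, -0.0, 0.0]
contact_force: [-1.1, 0.2, 1.4]
opening: 0.997
finger_force: 0.2
```

Request:
step_arm --steps '[[[0.3,0,0],[0,0,0]],[[0.3,0,0],[0,0,0]],[[0.3,0,0],[0,0,0]],[[0.3,0,0],[0,0,0]],[[0.3,0,0],[0,0,0]],[[0.3,0,0],[0,0,0]],[[0.3,0,0],[0,0,0]],[[0.3,0,0],[0,0,0]],[[0.3,0,0],[0,0,0]],[[0.3,0,0],[0,0,0]],[[0.3,0,0],[0,0,0]],[[0.3,0,0],[0,0,0]]]'

```text
clock: 6.62
tool_pos: [0.5569, -0.1701, 0.0417]
eef_rot: [0.655, 0.756, -0.0, 0.0]
contact_force: [-0.9, -0.8, 0.0]
opening: 0.995
finger_force: 0.2
```

```bash
cat >> h.py <<'E'
def tube(k=None):
    from plant import vision; import cv2
    f=np.load("stand.npz");s=vision.snapshot("top");h=cv2.cvtColor(s["img"],cv2.COLOR_RGB2HSV)
    m=cv2.inRange(h,(108,140,60),(125,255,255))
    n,l,st,c=cv2.connectedComponentsWithStats(m)
    for i in range(1,n):
        if st[i,4]>60: print("blue",c[i].round(1),st[i,4],"stand",((ray(s,c[i],.05)-f["t"])@f["M"]).round(4))
    if k: cv2.imwrite(f"pics/{k}.png",s["img"][...,::-1])
E
python3 - <<'E'
from h import *; where(); tube("top3")
E
```

```text
t 6.625 stand xy [-0.104  -0.0084] z 0.0417 yaw off -0.1677133614897511 down [-0. -0. -1.] F [-0.89 -0.81  0.04] 0.9952693960703657
blue [226.7 107.2] 274 stand [ 0.0823 -0.2118]
blue [326.5 185.5] 391 stand [-0.0643 -0.0618]
blue [336.1 254.3] 370 stand [-0.0642  0.0502]
blue [189.3 266.2] 435 stand [0.1675 0.0406]
blue [285.5 348.6] 2581 stand [0.0334 0.1833]
```

View pics/top3.png

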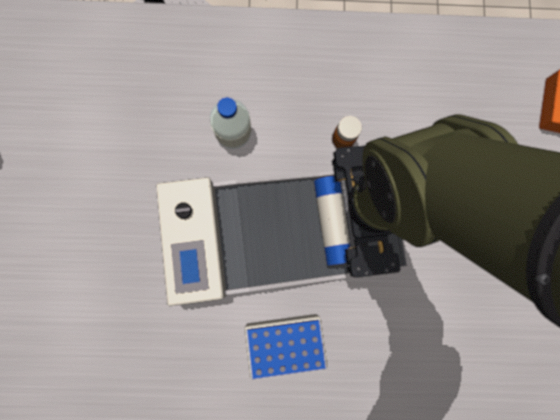

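The top view shows the tube square at columns 317–346 with the hand right behind it and clear of the jar. I'm continuing onto the ramp and rising with the slope.

Request:
step_arm --steps '[[[0.3,0,0],[0,0,0]],[[0.3,0,0],[0,0,0]],[[0.3,0,0],[0,0,0]],[[0.3,0,0],[0,0,0]],[[0.3,0,-0.04],[0,0,0]],[[0.3,0,-0.04],[0,0,0]],[[0.3,0,-0.04],[0,0,0]],[[0.3,0,-0.04],[0,0,0]],[[0.3,0,-0.04],[0,0,0]],[[0.3,0,-0.04],[0,0,0]],[[0.3,0,-0.04],[0,0,0]],[[0.3,0,-0.04],[0,0,0]]]'

```text
clock: 8.18
tool_pos: [0.553, -0.14, 0.0463]
eef_rot: [0.657, 0.754, -0.002, 0.003]
contact_force: [0.7, -10.9, 8.7]
opening: 1.0
finger_force: 5.6
```

Request:
step_arm --steps '[[[0.3,0,-0.04],[0,0,0]],[[0.3,0,-0.04],[0,0,0]],[[0.3,0,-0.04],[0,0,0]],[[0.3,0,-0.04],[0,0,0]],[[0.3,0,-0.04],[0,0,0]],[[0.3,0,-0.04],[0,0,0]],[[0.3,0,-0.04],[0,0,0]],[[0.3,0,-0.04],[0,0,0]],[[0.3,0,-0.04],[0,0,0]],[[0.3,0,-0.04],[0,0,0]],[[0.3,0,-0.04],[0,0,0]],[[0.3,0,-0.04],[0,0,0]]]'

```text
clock: 9.68
tool_pos: [0.5483, -0.105, 0.0513]
eef_rot: [0.657, 0.754, -0.002, 0.004]
contact_force: [2.0, -11.7, 9.6]
opening: 1.004
finger_force: 6.2
```

Run:
```python
from h import *; where(); tube("top4")
```

```text
t 9.675 stand xy [-0.0383 -0.0094] z 0.0513 yaw off -0.4731919049284212 down [ 0.003 -0.008 -1.   ] F [  2.01 -11.7    9.58] 1.00351761304375
blue [226.7 107.2] 275 stand [ 0.0824 -0.2118]
blue [285.8 188.6] 269 stand [ 0.0021 -0.0644]
blue [294.4 258.4] 309 stand [0.0025 0.0486]
blue [189.2 266.3] 460 stand [0.1677 0.0407]
blue [285.5 348.6] 2573 stand [0.0334 0.1832]
```

The tube is square and in firm contact (about 11 N, steady), near mid-ramp. I'm continuing up.

Request:
step_arm --steps '[[[0.3,0,-0.04],[0,0,0]],[[0.3,0,-0.04],[0,0,0]],[[0.3,0,-0.04],[0,0,0]],[[0.3,0,-0.04],[0,0,0]],[[0.3,0,-0.04],[0,0,0]],[[0.3,0,-0.04],[0,0,0]],[[0.3,0,-0.04],[0,0,0]],[[0.3,0,-0.04],[0,0,0]],[[0.3,0,-0.04],[0,0,0]],[[0.3,0,-0.04],[0,0,0]],[[0.3,0,-0.04],[0,0,0]],[[0.3,0,-0.04],[0,0,0]]]'

```text
clock: 11.22
tool_pos: [0.5435, -0.0707, 0.0564]
eef_rot: [0.658, 0.753, -0.003, 0.005]
contact_force: [2.1, -14.1, 13.2]
opening: 0.995
finger_force: 7.5
```

Request:
step_arm --steps '[[[0.3,0,-0.04],[0,0,0]],[[0.3,0,-0.04],[0,0,0]],[[0.3,0,-0.04],[0,0,0]],[[0.3,0,-0.04],[0,0,0]],[[0.3,0,-0.04],[0,0,0]],[[0.3,0,-0.04],[0,0,0]],[[0.3,0,-0.04],[0,0,0]],[[0.3,0,-0.04],[0,0,0]],[[0.3,0,-0.04],[0,0,0]],[[0.3,0,-0.04],[0,0,0]]]'

```text
clock: 12.48
tool_pos: [0.5392, -0.0409, 0.0602]
eef_rot: [0.658, 0.753, -0.003, 0.004]
contact_force: [2.3, -14.9, 12.9]
opening: 1.003
finger_force: 7.4
```

Run:
```python
from h import *; where(); tube("top5")
```

```text
t 12.475 stand xy [ 0.0264 -0.0096] z 0.0602 yaw off -0.5720992910841681 down [ 0.003 -0.01  -1.   ] F [  2.3  -14.91  12.9 ] 1.0028140009422013
blue [226.7 107.3] 271 stand [ 0.0823 -0.2117]
blue [189.3 266.4] 424 stand [0.1675 0.0409]
blue [251.2 263.4] 222 stand [0.071 0.048]
blue [259.4 351.8] 662 stand [0.0736 0.1829]
```

Request:
step_arm --steps '[[[0.25,0,-0.035],[0,0,0]],[[0.25,0,-0.035],[0,0,0]],[[0.25,0,-0.035],[0,0,0]],[[0.25,0,-0.035],[0,0,0]],[[0.25,0,-0.035],[0,0,0]],[[0.2,0,-0.03],[0,0,0]],[[0.2,0,-0.03],[0,0,0]],[[0.2,0,-0.02],[0,0,0]],[[0.2,0,0],[0,0,0]]]'

```text
clock: 13.65
tool_pos: [0.5355, -0.0168, 0.062]
eef_rot: [0.657, 0.754, -0.001, 0.002]
contact_force: [-0.7, 0.7, -0.2]
opening: 1.001
finger_force: 0.0
```

Run:
```python
from h import *; where(); tube()
```

```text
t 13.65 stand xy [ 0.0508 -0.0094] z 0.062 yaw off -0.44802421140385756 down [ 0.002 -0.004 -1.   ] F [-0.69  0.72 -0.23] 1.0005519870390742
blue [226.7 107.3] 271 stand [ 0.0823 -0.2117]
blue [188.4 265.9] 357 stand [0.1688 0.04  ]
blue [281.6 355.2] 1775 stand [0.0406 0.1922]
```

Contact was released: the tube has dropped into the cradle. I'm backing off, lifting clear and checking.

Request:
step_arm --steps '[[[-1,0,0],[0,0,0]],[[-1,0,-0.3],[0,0,0]],[[-1,0,-2],[0,0,0]],[[-2,0,-4],[0,0,0]],[[-3,0,-4],[0,0,0]],[[-4,0,-4],[0,0,0]],[[-5,0,-2],[0,0,0]],[[-5,0,0],[0,0,0]],[[-5,0,0],[0,0,0]],[[0,0,0],[0,0,0]],[[0,0,0],[0,0,0]]]'

```text
clock: 15.08
tool_pos: [0.5722, -0.28, 0.2238]
eef_rot: [0.655, 0.756, 0.0, -0.001]
contact_force: [0.6, 0.6, 0.4]
opening: 0.999
finger_force: 0.0
```

Run:
```python
from h import *; where(); tube("top6")
```

```text
t 15.075 stand xy [-0.215  -0.0077] z 0.2238 yaw off -0.16400236686083827 down [-0.001  0.002 -1.   ] F [0.56 0.64 0.45] 0.998951937249035
blue [226.7 107.1] 272 stand [ 0.0824 -0.2119]
blue [227.  194.4] 452 stand [ 0.0971 -0.0661]
blue [189.3 266.3] 435 stand [0.1676 0.0407]
blue [235.4 265.9] 518 stand [0.0961 0.0489]
blue [285.6 348.5] 2597 stand [0.0333 0.1832]
```

View pics/top6.png

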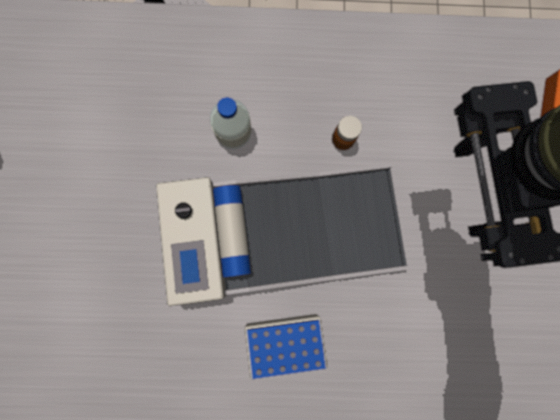

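The top view shows the tube lying square in the cradle against the housing (columns 215–250, rows 185–277). The bottle, jar and tip box haven't moved, and the hand is clear.

```bash
python3 -c "
from plant import finish_job; print(finish_job())"
```

```text
the job is handed in; nothing more can be done
None
```

The tube was pushed up the ramp with the fingers behind it and, in the last camera check, lay square in the cradle against the stop, with the bottle, tip box and jar unmoved and the hand clear; the job was handed in at about 15 s, but no verdict came back.

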